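# Lock a plaster cast onto the levelled survey table

### The arm

A 6-joint arm with a two-finger parallel gripper is mounted at the origin on a cart in front of the work surface, level with it; the furniture and walls round the work are solid. World frame = base frame: x ahead of the robot, y to its left, z up, the work surface at z = 0. Lengths are in mm, angles in rad, forces in N, time in s.
With the tool pointing down it reaches from about 350 to 975 mm from the base axis. Payload 7.1 kg.
Tool frame: the origin (TCP) lies on the front face of the gripper's body, between the roots of the fingers; the fingertips stand 80 mm ahead of it and the grasp point (between the pads) lies 61 mm ahead of it (env.tips_ahead is the distance from the TCP to the fingertips, in mm); z points along the fingers, y is the line along which they close (so a half turn about z gives the same grasp; the last joint's range is limited). The gripper opens to 88 mm and grips with 3 to 60 N. Pads are 20 mm wide; open, the fingers measure 115 mm over their backs; the gripper's body (75 mm by 178 mm) begins 61 mm behind the grasp point.
Start: joints at [1.109, 0.423, 1.63, -0, 1.089, -0.019], TCP at [267.762, 564.72, 302.675] pointing down, gripper open.
Joint ranges: [-3, 3], [-0.9, 2.11], [0.09, 2.58], [-1.31, 4.45], [0.11, 2.69], [-2.54, 2.54]. Speed limits (rad/s): [2.39, 2.39, 3.01, 3.14, 3.14, 3.14].

### API

Orientations are given as a unit quaternion [x, y, z, w].
In Python, from station import env, set_gripper, viewer, workorder gives the robot as it stands. Calls block until the motion is done:
- env.reach(position, orientation): joint-space move of the TCP to a pose.
- env.move_l(position, rot=None, rate=150, f_stop=None): straight line of the TCP; rot=None keeps the orientation; rate is the mean speed in mm/s. With f_stop (N) it stops when the force on the tool has changed by that much, and returns True; else False.
- env.move_joints(angles): joint-space move.
- set_gripper(opening): finger opening in mm; the grip force is fixed at half the most; returns when the fingers have stopped.
- env.hold(seconds).
- env.ik(position, orientation): joint angles nearest the present ones, or None.
- env.read_state(): the state.
- viewer.camera(name): name is "scene" or "top"; returns the picture (384x512x3 uint8, blue, green, red); there is no depth.
- viewer.camera_params(name): a dict with "fx", "fy", "cx", "cy" (pixels), "dist" ([k1, k2, p1, p2, k3] as OpenCV has them; the pictures are not rectified), "pose" (4x4, takes a point from camera to world coordinates). Camera axes: x right, y up, looking along -z (the intrinsics and any distortion apply to the point x, -y, -z); pixel columns grow to the right and rows downward; lengths in mm; the calibration is good to about 2 mm. A picture is of the moment at which its call begins. camera_params takes no time and is no camera call.
A pose or a line that the arm cannot do raises env.IKError and nothing moves.
- workorder.sign_off(): hands the job in; it is judged then, once.
The state is a dict: "time_s": time; "qpos": joint angles; "dq": joint speeds; "tau": joint torques, N m; "tool_pos": TCP position; "orientation": TCP orientation; "force": force on the tool from outside, world axes, zero at the start; "wrist_torque": the same for the moment, N m; "width": finger opening in mm; "grip_force": force on a finger pad.
Only numpy, scipy, OpenCV 4.12 (cv2) and the standard library are available. Lean on these libraries where they do the work, as an engineer would, in place of code of your own. Each camera call takes 0.05 s, during which the arm holds its last target. There are 200 camera calls.

### The job

Turn the black tilt knob of the survey table until its hinged plate is level. Then take the plaster cast that waits on the sloping white stand, turn it so that its six-sided outline matches the pocket in the plate, lay it in fully home, and finally swing the keeper arm round over the back edge of the cast up to its stop. The plate must stay level, and the spare cast, the small jar and the loose polishing wheel stay where they are.

Things in the scene. Friction and masses are not known exactly. Their poses are not given: they have to be found in the camera images.
- cast: The plaster jaw cast (yellow) to be mounted, on the sloping stand; 75 g. Origin: centre of its underside; z up through the teeth; x from the wide flat back (x = -25 mm, 58 mm wide) to the narrow flat front or toe (x = +25, 34 mm wide). Base 16 mm thick, teeth reach 31 mm. Best grip: base front to back, flat parallel faces 50 mm apart, at y = 0. On the stand its x points up the slope.
- cast_toe (a point): Point on the cast's underside at the middle of its front face, 25.4 mm from its origin along its +x. Seen from above the base is six-sided: straight back, sides from (-24, +-30.5) to (+2, +-33) mm, cut corners from there to (+24, +-18.5), straight front.
- stand: Fixed white sloping stand, 110 x 100 mm, 80 mm high. Origin: centre of its foot, on the worktop. Its deck (100 x 94 mm) rises at 32 degrees towards the stand's +x; its top face is 50 mm above the origin. The cast lies on it, its back against two lips (6 mm high over the deck, 11 mm wide, centred 24.5 mm either side of the middle; the 38 mm gap between is free for a finger).
- survey_table: Fixed survey table, dark steel base 205 x 112 x 12 mm. Origin: on the worktop under the pocket's centre. +x points from the knob to the plate's hinge. The knob's screw stands 85 mm from the origin to -x; the plate's hinge lies 75 mm to +x, along y, 49 mm high. The knob's top is the highest point (104 mm).
- knob_grip (a point): Centre of the grip bar of the black tilt knob, on the knob's upright axis, 94 mm above the worktop. The bar is 46 mm long (this point's x), 12 mm thick (its y), 20 mm tall (84 to 104 mm up), on a disc of 44 mm diameter. The knob does not rise or sink as it turns.
- tilt_knob (a joint): Angle of the tilt knob, rad: 0 = the bar lies along the survey table's x axis (points at the plate) and the plate is level. Grows counter-clockwise from above. Starts between 0.6 and 1.25 (plate low on the knob's side), so turn it clockwise; stops at -0.7 and 1.5. Friction 0.06 Nm; stays where left. The plate tilts 0.115 rad per rad of the knob.
- pocket (a point): Centre of the pocket's floor in the hinged aluminium plate (130 x 100 mm); z normal to the plate, x, y along the survey table's; 49 mm above the worktop when level. The pocket is 6 mm deep (plate top is 6 mm above this point), with the cast's outline and about 2 mm play all round. The cast fits one way only: its +x (toe) along this point's +y, its back to -y.
- pocket_toe (a point): Point on the pocket's floor where the cast's cast_toe belongs, 25.4 mm from the pocket's centre along +y.
- keeper_post (a point): Mid-height of the keeper's upright round dark post, 11 mm diameter, 26 mm tall (72.5 to 98.5 mm above the worktop when the plate is level). The keeper is a flat steel arm, 5 mm thick, turning on a pivot on the plate at (45, -30) mm from the pocket's centre; the post stands 38 mm from the pivot. Shut, the arm passes about 2 mm over the seated cast's base.
- keeper (a joint): Angle of the keeper arm, rad: 0 = shut, at its stop, arm over the cast's back edge (the post then lies from the pivot towards 160 degrees, counter-clockwise from the survey table's +x); grows clockwise from above as it opens, to 1.75. Starts between 1.25 and 1.65, clear of the pocket. Friction 0.02 Nm; stays where left.
- spare_cast: A second plaster cast of the same make, lying flat on the worktop behind the stand; stays where it is. Origin: centre of its underside.
- small_jar: Small white jar, 37 mm diameter, 50 mm tall, loose on the worktop behind the survey table; stays where it is. Origin: centre of its underside.
- loose_wheel: Small polishing wheel, 24 mm diameter, 10 mm thick, lying loose between the stand and the survey table; stays where it is. Origin: centre of its underside.
Not all that is in view belongs to the job. Leave any blue or red look-alike of the cast alone.

How it is judged:
By the outcome, as a careful person would: the job done as asked, in the order asked, and still so for the second after the job is handed in, with the robot touching nothing.
It also fails if it takes over 64 s, if anything falls off the work surface, if the arm or the gripper's body presses on something with over 40 N, if the wrist force passes 120 N, or if a joint passes its speed limit or range.

## Working session

There is one attempt and no reset: what is moved stays moved. The work goes in short steps, each a Python script; the robot and the scene stay as the last script left them, time stands still between calls to the robot, and variables do not carry over. Pictures are saved under pics/ and viewed, at most 10 in all, crops included, and the job is handed in when it is done.

```bash
ls; mkdir -p pics; python3 - <<'E'
from station import env,viewer
import cv2
for n in("scene","top"):
    cv2.imwrite(f"pics/{n}0.png",cv2.resize(viewer.camera(n),(800,600),interpolation=cv2.INTER_CUBIC))
    p=viewer.camera_params(n);print(n,p)
E
```

```text
pics
scene {'fx': 346.4965432588585, 'fy': 346.4965432588585, 'cx': 256.5556981586426, 'cy': 191.22259116563663, 'dist': array([-0.01816493,  0.        ,  0.        ,  0.        ,  0.        ]), 'pose': array([[ 7.65599793e-01,  2.82598231e-01, -5.77923176e-01,
        -4.45901080e+01],
       [-6.43308085e-01,  3.41079588e-01, -6.85433748e-01,
        -6.45560379e+02],
       [ 3.41543415e-03,  8.96550587e-01,  4.42928189e-01,
         5.25139966e+02],
       [ 0.00000000e+00,  0.00000000e+00,  0.00000000e+00,
         1.00000000e+00]])}
top {'fx': 360.7700538588694, 'fy': 360.7700538588694, 'cx': 258.21226162331493, 'cy': 193.57078465507152, 'dist': array([-0.04327765,  0.        ,  0.        ,  0.        ,  0.        ]), 'pose': array([[-2.52171784e-02,  9.81781631e-01, -1.88331950e-01,
         3.22303885e+02],
       [-9.99317862e-01, -1.96722429e-02,  3.12540179e-02,
         5.27451744e+01],
       [ 2.69797088e-02,  1.88991620e-01,  9.81607999e-01,
         1.16590156e+03],
       [ 0.00000000e+00,  0.00000000e+00,  0.00000000e+00,
         1.00000000e+00]])}
```

View pics/scene0.png

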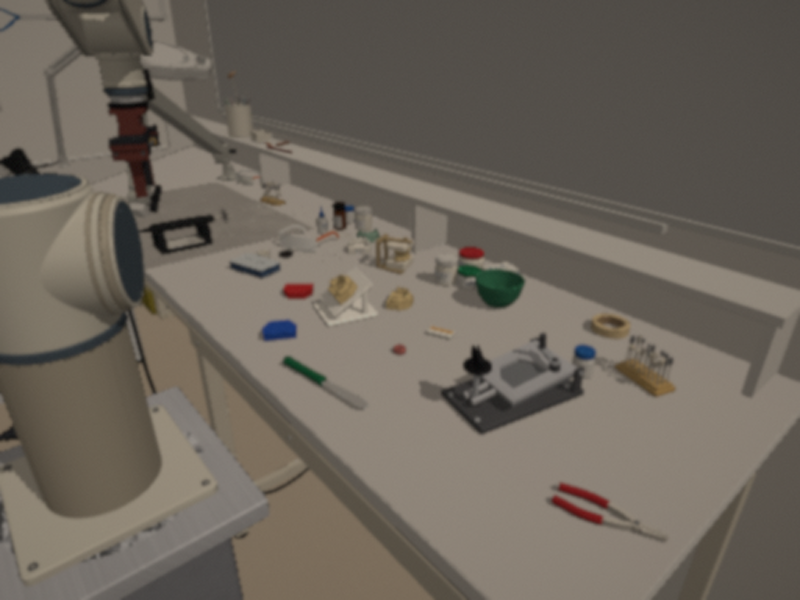

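View pics/top0.png

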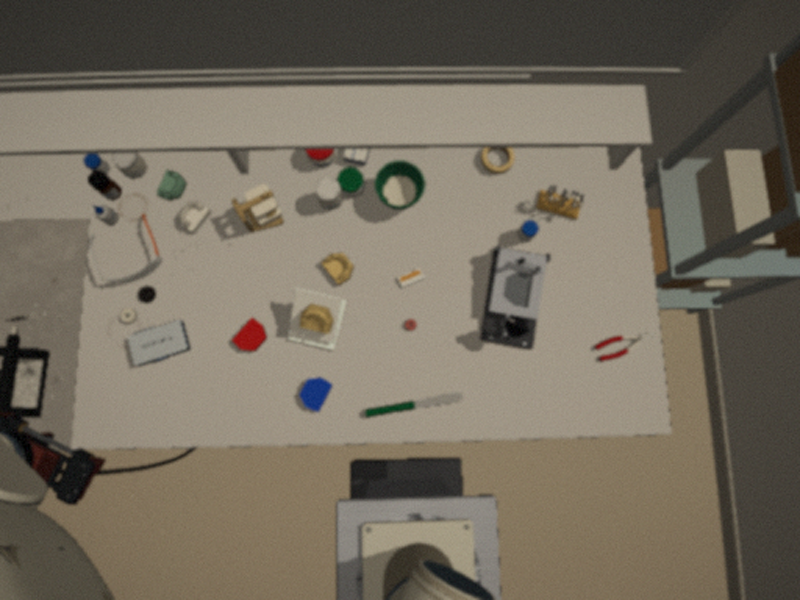

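The scene image shows the table at about (515,385) and the stand at (345,300). In the top image the table is at (515,297), the knob at (515,328), the stand at (317,320) and the jar at (530,230). I'll zoom in on these.

```bash
cat > h.py <<'E'
from station import env,set_gripper,viewer,workorder
import cv2,numpy as np
from scipy.spatial.transform import Rotation as R
def grab(n,k=1): return np.mean([viewer.camera(n).astype(float) for _ in range(k)],0).astype(np.uint8)
def ray(n,uv):
    p=viewer.camera_params(n);K=np.array([[p['fx'],0,p['cx']],[0,p['fy'],p['cy']],[0,0,1]])
    q=cv2.undistortPoints(np.array([[uv]],float),K,p['dist'])[0,0]
    T=p['pose'];return T[:3,3],T[:3,:3]@np.array([q[0],-q[1],-1])
def px(n,uv,z):
    o,d=ray(n,uv);return o+d*(z-o[2])/d[2]
def proj(n,X):
    p=viewer.camera_params(n);K=np.array([[p['fx'],0,p['cx']],[0,p['fy'],p['cy']],[0,0,1]])
    T=p['pose'];c=(np.atleast_2d(X)-T[:3,3])@T[:3,:3]
    return cv2.projectPoints(c*[1,-1,-1],np.zeros(3),np.zeros(3),K,p['dist'])[0][:,0]
def crop(im,c,w=100,h=75,s=4):
    x,y=int(c[0]-w//2),int(c[1]-h//2)
    return cv2.resize(im[y:y+h,x:x+w],None,fx=s,fy=s,interpolation=cv2.INTER_CUBIC)
E
python3 - <<'E'
from h import *
t=grab("top",3);s=grab("scene",3)
np.save("t0.npy",t);np.save("s0.npy",s)
g=lambda i,b=1.6:np.clip(i*b,0,255).astype(np.uint8)
cv2.imwrite("pics/c1.png",g(np.vstack([np.hstack([crop(t,(330,188)),crop(t,(203,205))]),np.hstack([crop(s,(328,245)),crop(s,(222,190))])])))
E
```

```text
(no output)
```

View pics/c1.png

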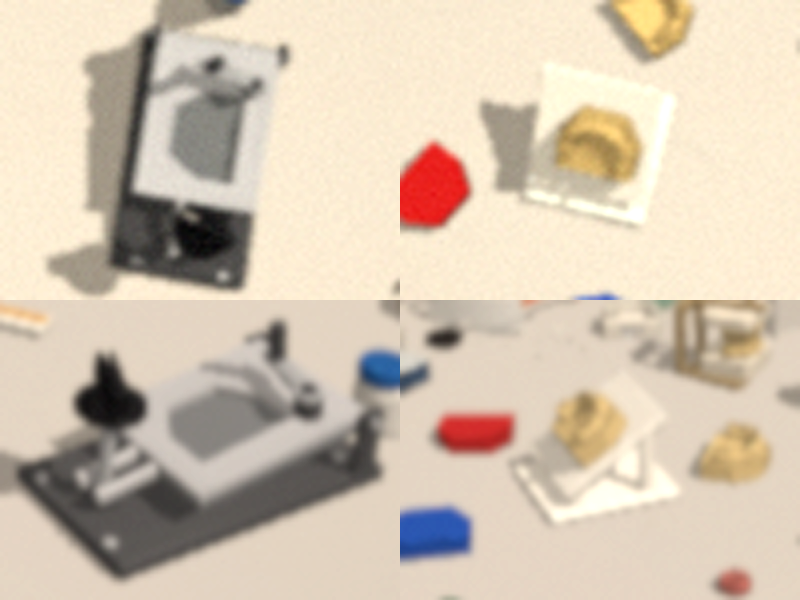

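The crops show these positions (crop pixels):
- **Keeper post:** top view (213,62), scene view (278,335).
- **Knob bar:** nearly end-on in the scene view at (107,370).
- **Base corners, top view:** (112,266), (243,289) and (148,28).
- **Stand foot:** top view (522,200) and (643,225).

Next I'll fit poses to these landmarks and overlay the result.

```bash
cat > fit.py <<'E'
from h import *
from scipy.optimize import least_squares
OF={'tt':('top',280,151,0,0),'ts':('top',153,168,400,0),'st':('scene',278,208,0,300),'ss':('scene',172,153,400,300)}
def full(k,c):
    n,ox,oy,a,b=OF[k];return n,np.array([(c[0]-a+.5)/4-.5+ox,(c[1]-b+.5)/4-.5+oy])
def comp(k,uv):
    n,ox,oy,a,b=OF[k];return ((np.asarray(uv)+.5-[ox,oy])*4-.5+[a,b])
def W(p,P): return np.atleast_2d(P)@R.from_euler('z',p[2]).as_matrix().T+[p[0],p[1],0]
def plate(P,th):  # table-frame level point -> tilted about hinge, th=knob angle
    a=0.115*th; h=np.array([75,0,49]); return (np.atleast_2d(P)-h)@R.from_euler('y',-a).as_matrix().T+h
def fit(L,model,x0):
    f=lambda x:np.concatenate([(proj(full(k,c)[0],model(x,m))[0]-full(k,c)[1]) for k,c,m in L])
    r=least_squares(f,x0,loss='soft_l1',f_scale=.7);return r.x,f(r.x).reshape(-1,2)
E
cat > run1.py <<'E'
from fit import *
def mt(x,m):
    kind,P=m
    P=np.array(P,float)
    if kind=='b': return W(x,P+[x[3],0,0])
    if kind=='p': return W(x,plate(P,x[4]))
    if kind=='k':
        a=x[5]; r=np.deg2rad(160)-a
        return W(x,plate([45+38*np.cos(r),-30+38*np.sin(r),P[2]],x[4]))
    return W(x,P)
Lt=[('tt',(112,266),('b',(-102.5,56,12))),('tt',(243,289),('b',(-102.5,-56,12))),('tt',(148,28),('b',(102.5,56,12))),
('tt',(133,190),('p',(-65,50,55))),('tt',(251,212),('p',(-65,-50,55))),('tt',(160,35),('p',(65,50,55))),('tt',(279,50),('p',(65,-50,55))),
('st',(18,472),('b',(-102.5,56,12))),('st',(120,572),('b',(-102.5,-56,12))),('st',(383,470),('b',(102.5,-56,12))),
('st',(205,492),('p',(-65,-50,55))),('st',(365,412),('p',(65,-50,55))),('st',(255,345),('p',(65,50,55))),
('st',(110,405),('t',(-85,0,83))),('st',(278,322),('k',(0,0,98.5))),('tt',(213,62),('k',(0,0,98.5)))]
x,r=fit(Lt,mt,[560,-130,-.17,-5,.9,1.45]);print(x.round(3));print(r.round(1).tolist())
s=lambda u:(np.deg2rad(32)) 
c,sn=np.cos(np.deg2rad(32)),np.sin(np.deg2rad(32))
ms=lambda x,m:W(x,np.array(m,float))
Ls=[('ts',(522,200),(-55,50,2)),('ts',(643,225),(-55,-50,2)),('ss',(513,462),(-55,50,2)),('ss',(556,521),(-55,-50,2)),('ss',(680,490),(55,-50,2)),
('ts',(545,62),(50*c,47,50+50*sn)),('ts',(675,95),(50*c,-47,50+50*sn)),('ss',(625,372),(50*c,47,50+50*sn)),('ss',(667,415),(50*c,-47,50+50*sn))]
y,r=fit(Ls,ms,[500,120,-.2]);print(y.round(3));print(r.round(1).tolist())
np.savez('fit.npz',x=x,y=y)
im=cv2.imread('pics/c1.png')
def poly(k,P,col,closed=True):
    q=comp(k,proj(OF[k][0],P)); cv2.polylines(im,[np.round(q*8).astype(int)],closed,col,1,cv2.LINE_AA,3)
out=[(-25,29),(-24,30.5),(2,33),(24,18.5),(25,17),(25,-17),(24,-18.5),(2,-33),(-24,-30.5),(-25,-29)]
for k in('tt','st'):
    poly(k,W(x,[(x[3]+a*102.5,b*56,12) for a,b in((-1,1),(-1,-1),(1,-1),(1,1))]),(255,0,0))
    poly(k,W(x,plate([(a*65,b*50,55) for a,b in((-1,1),(-1,-1),(1,-1),(1,1))],x[4])),(0,0,255))
    poly(k,W(x,plate([(-b,a,49) for a,b in out],x[4])),(0,255,0))
    for w in(-6,6):
        t=x[4];d=np.array([np.cos(t),np.sin(t)]);e=np.array([-d[1],d[0]])
        poly(k,W(x,[np.r_[np.array([-85,0])+23*q*d+w*e,104] for q in(-1,1)]),(0,255,255))
U=np.array([c,0,sn]);N=np.array([-sn,0,c])
for k in('ts','ss'):
    for z in(0,16): poly(k,W(y,[np.array([0,0,50])+a*U+b*np.array([0,1,0])+z*N for a,b in out]),((0,255,0),(255,0,255))[z>0])
    poly(k,W(y,[np.array([0,0,50])+a*50*U+b*np.array([0,47,0]) for a,b in((-1,1),(-1,-1),(1,-1),(1,1))]),(255,0,0))
    poly(k,W(y,[(a*55,b*50,0) for a,b in((-1,1),(-1,-1),(1,-1),(1,1))]),(0,0,255))
cv2.imwrite('pics/o1.png',im)
E
python3 run1.py
```

```text
[ 5.71726e+02 -2.18795e+02 -1.90000e-01 -2.05160e+01  5.55680e+01
  1.37340e+01]
[[-0.4, 0.5], [1.0, 0.4], [-0.9, -0.2], [0.2, 0.8], [1.5, 0.5], [-0.4, -0.2], [0.3, 1.2], [-1.2, -1.5], [0.2, -0.7], [0.4, -1.3], [-1.3, 0.1], [0.5, -0.1], [0.3, -1.6], [3.6, -2.0], [-0.3, 0.2], [1.1, -0.2]]Traceback (most recent call last):
  File "run1.py", line 22, in <module>
    y,r=fit(Ls,ms,[500,120,-.2]);print(y.round(3));print(r.round(1).tolist())
        ~~~^^^^^^^^^^^^^^^^^^^^^
  File "fit.py", line 13, in fit
    r=least_squares(f,x0,loss='soft_l1',f_scale=.7);return r.x,f(r.x).reshape(-1,2)
    return func(*args, **kwargs)
    result = trf(vector_fun.fun, vector_fun.jac, x0, f0, J0, lb, ub, ftol, xtol,
                 gtol, max_nfev, x_scale, loss_function, tr_solver,
                 tr_options.copy(), verbose, callback=callback_wrapped)
    return trf_no_bounds(
        fun, jac, x0, f0, J0, ftol, xtol, gtol, max_nfev, x_scale,
        loss_function, tr_solver, tr_options, verbose, callback=callback)
    J = jac(x)
    self._update_jac()
    ~~~~~~~~~~~~~~~~^^
    self.J = self.jac_wrappe
[... 633 characters left out ...]
                        ^^^^^^^
    f = np.atleast_1d(self.fun(x, *self.args, **self.kwargs))
                      ~~~~~~~~^^^^^^^^^^^^^^^^^^^^^^^^^^^^^^
    return np.atleast_1d(self.fun(x))
                         ~~~~~~~~^^^
    return self.f(x, *self.args, **self.kwargs)
           ~~~~~~^^^^^^^^^^^^^^^^^^^^^^^^^^^^^^
  File "fit.py", line 12, in <lambda>
    f=lambda x:np.concatenate([(proj(full(k,c)[0],model(x,m))[0]-full(k,c)[1]) for k,c,m in L])
                                ~~~~^^^^^^^^^^^^^^^^^^^^^^^^^
  File "h.py", line 12, in proj
    p=viewer.camera_params(n);K=np.array([[p['fx'],0,p['cx']],[0,p['fy'],p['cy']],[0,0,1]])
ValueError: time passes only in moves, steps and waits
```

```bash
python3 - <<'E'
from station import viewer
import pickle;pickle.dump({n:viewer.camera_params(n) for n in("top","scene")},open('cam.pkl','wb'))
E
sed -i 's/viewer.camera_params(n)/CP[n]/; 3a import pickle; CP=pickle.load(open("cam.pkl","rb"))' h.py
sed -i 's/\[560,-130,-.17,-5,.9,1.45\]/[571,-218,-.19,-20,.93,1.4]/' run1.py
python3 run1.py
```

```text
[ 5.71726e+02 -2.18795e+02 -1.90000e-01 -2.05160e+01  9.32000e-01
  1.16700e+00]
[[-0.4, 0.5], [1.0, 0.4], [-0.9, -0.2], [0.2, 0.8], [1.5, 0.5], [-0.4, -0.2], [0.3, 1.2], [-1.2, -1.5], [0.2, -0.7], [0.4, -1.3], [-1.3, 0.1], [0.5, -0.1], [0.3, -1.6], [3.6, -2.0], [-0.3, 0.2], [1.1, -0.2]]
[ 5.14239e+02  1.96689e+02 -2.69000e-01]
[[0.3, -1.0], [-0.1, 0.3], [0.6, 2.2], [-1.0, 0.8], [0.9, 1.7], [0.1, 0.2], [-2.9, -0.6], [-0.3, -0.3], [-0.3, -0.3]]
```

View pics/o1.png

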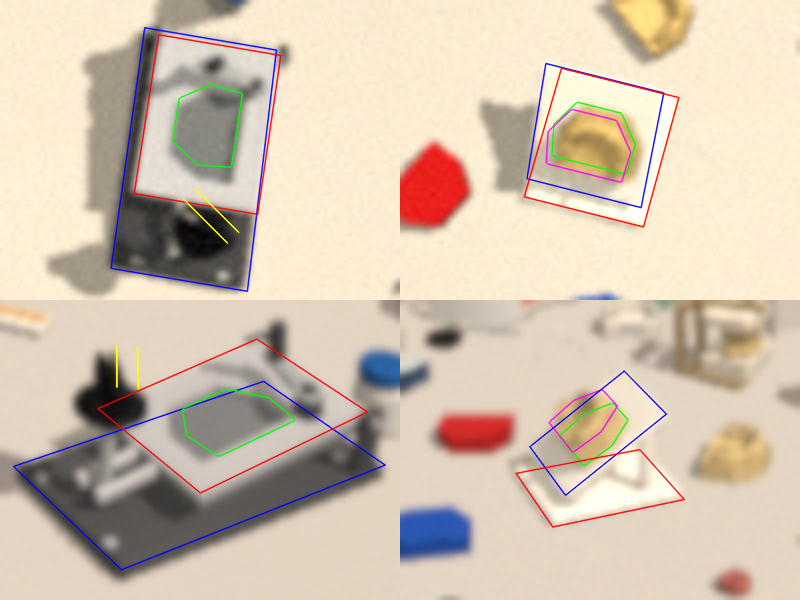

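The overlay shows the plate isn't centred on the pocket: the pocket sits about 13 crop px nearer the knob. It also shows that the corner at (675,95) belongs to the stand's foot. I'll refit with both corrections.

```bash
python3 - <<'E'
s=open('run1.py').read()
s=s.replace("return W(x,plate(P,x[4]))","return W(x,plate(P+[x[6],0,0],x[4]))").replace("x0=","x0=")
s=s.replace(",1.4])",",1.4,10])").replace("[(a*65,b*50,55)","[(a*65+x[6],b*50,55)")
s=s.replace("('st',(278,322)","('tt',(178,110),('q',(-17,26,49))),('tt',(172,152),('q',(-19,26,49))),('st',(278,322)") if 0 else s
s=s.replace("(0,0,98.5)))]","(0,0,98.5))),('tt',(175,131),('q',(0,26.5,49))),('tt',(237,144),('q',(0,-26.5,49)))]")
s=s.replace("    return W(x,P)\n","    if kind=='q': return W(x,plate(P,x[4]))\n    return W(x,P)\n")
s=s.replace("(50*c,-47,50+50*sn)),('ss',(625","(55,-50,2)),('ss',(625")
i=s.index("im=cv2.imread");s=s[:i]+'''
t,sc=np.load('t0.npy'),np.load('s0.npy')
OF2={'tt':(t,302,155,0,0),'ts':(t,185,187,400,0),'st':(sc,300,230,0,300),'ss':(sc,204,165,400,300)}
'''+s[i:].replace("im=cv2.imread('pics/c1.png')","""
Z=6.
org={'tt':(330,188),'ts':(203,205),'st':(328,248),'ss':(222,190)}
im=np.zeros((600,800,3),np.uint8);ofs={}
for k,(a,b) in {'tt':(0,0),'ts':(400,0),'st':(0,300),'ss':(400,300)}.items():
    src=t if k[0]=='t' else sc; w,h=66,50; cx,cy=org[k]; ox,oy=int(cx-w//2),int(cy-h//2)
    q=cv2.resize(src[oy:oy+h,ox:ox+w],None,fx=Z,fy=Z,interpolation=cv2.INTER_CUBIC); im[b:b+300,a:a+396]=np.clip(q*1.5,0,255)
    ofs[k]=(ox,oy,a,b)
def comp(k,uv):
    ox,oy,a,b=ofs[k];return (np.asarray(uv)+.5-[ox,oy])*Z-.5+[a,b]
""")
s=s.replace("OF2={'tt':(t,302,155,0,0),'ts':(t,185,187,400,0),'st':(sc,300,230,0,300),'ss':(sc,204,165,400,300)}\n","")
s=s.replace("pics/o1.png","pics/o2.png")
open('run2.py','w').write(s)
E
python3 run2.py
```

```text
[ 5.61334e+02 -2.17210e+02 -1.89000e-01 -1.01500e+01  9.94000e-01
  1.43300e+00  1.11060e+01]
[[-0.2, 0.6], [1.1, 0.5], [-0.8, -0.1], [0.4, 0.6], [1.7, 0.3], [-0.2, -0.4], [0.6, 1.0], [-1.2, -1.4], [0.4, -0.5], [0.5, -1.3], [-0.9, 0.1], [0.9, -0.5], [0.6, -2.0], [0.0, -0.7], [-0.2, 0.1], [1.5, 0.0], [-0.7, 0.2], [0.0, -0.3]]
[ 5.14970e+02  1.97892e+02 -2.55000e-01]
[[0.1, -0.9], [-0.1, -0.1], [0.4, 2.1], [-0.7, 0.7], [1.0, 1.3], [-0.6, 0.2], [0.2, -0.1], [-0.6, -0.5], [-0.2, -0.6]]
```

View pics/o2.png

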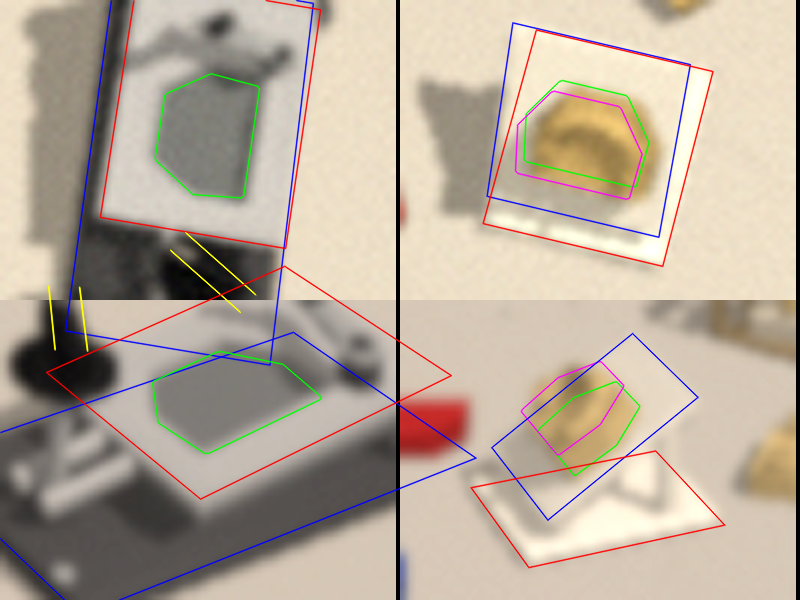

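The table fit now matches the pocket in both views. The cast sits a few mm to the -y side of the stand model, so I'll look at it up close and clean.

```bash
python3 - <<'E'
from h import *
t,s=np.load('t0.npy'),np.load('s0.npy')
a=crop(t,(203,206),40,60,10);b=crop(s,(221,188),40,60,10)
g=lambda i:np.clip((i.astype(float)-20)*1.25,0,255).astype(np.uint8)
cv2.imwrite('pics/c2.png',np.hstack([g(a),g(b)]))
E
```

```text
(no output)
```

View pics/c2.png

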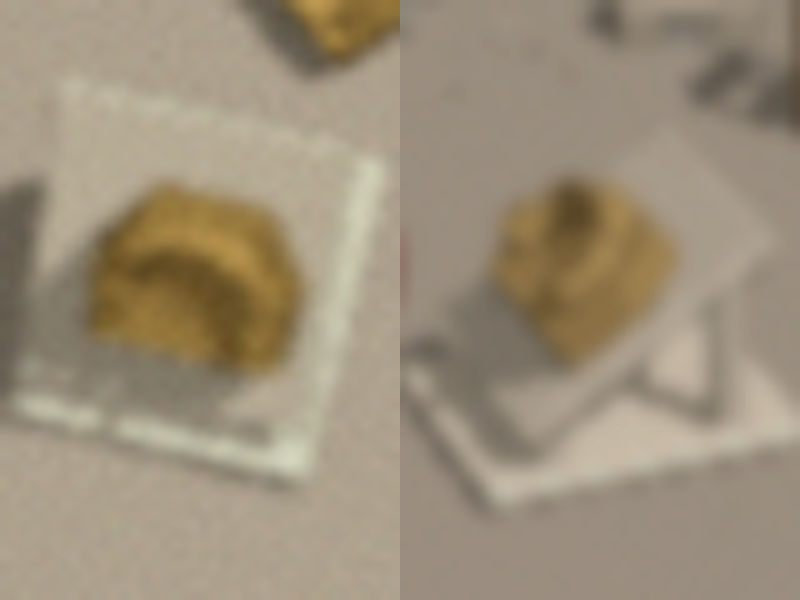

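Zoomed view (pixels in the 10x crops):
- **Cast, top view:** toe edge (165,185)-(272,210), back edge (92,328)-(285,372), widest right corner (302,285).
- **Cast, scene view:** near bottom corner (572,367), back-left corner (493,283).
- **Deck upper corners:** top view (63,85) and (348,155), scene view (672,132) and (775,240).

```bash
cat > run3.py <<'E'
from fit import *
OF.update(a=('top',183,176,0,0),b=('scene',201,158,400,0))
def full(k,c):
    n,ox,oy,a,b=OF[k];return n,np.array([(c[0]-a+.5)/10-.5+ox,(c[1]-b+.5)/10-.5+oy])
import fit as F; F.full=full
ms=lambda x,m:W(x,np.array(m,float))
L=[('a',(63,85),(42.4,47,76.5)),('a',(348,155),(42.4,-47,76.5)),('b',(672,132),(42.4,47,76.5)),('b',(775,240),(42.4,-47,76.5)),('b',(545,445),(-42.4,-47,23.5)),
('a',(300,480),(-55,-50,2)),('a',(12,405),(-55,50,2)),('a',(383,165),(55,-50,4)),('b',(498,508),(-55,-50,0))]
y,r=F.fit(L,ms,[515,197,-.25]);print(y.round(3),r.round(1).tolist())
Rt=R.from_euler('y',-32,degrees=True).as_matrix()
def mc(x,m): return (R.from_euler('z',x[2]).as_matrix()@Rt@np.array(m,float))+[x[0],x[1],x[3]]
C=[('a',(165,185),(24.5,18,0)),('a',(272,210),(24.5,-18,0)),('a',(302,285),(2,-33,0)),('a',(285,372),(-24.5,-30,8)),('a',(92,328),(-24.5,30,16)),('a',(94,255),(2,33,16)),
('b',(572,367),(-24.5,-30,0)),('b',(493,283),(-24.5,30,0)),('b',(668,280),(2,-33,0))]
z,r=F.fit(C,mc,[515,190,-.25,50]);print(z.round(3),r.round(1).tolist())
# constrained to deck plane of stand fit
def plane(x): 
    v=R.from_euler('z',-y[2]).as_matrix()@np.array([x[0]-y[0],x[1]-y[1],0]);return 50+v[0]*np.tan(np.deg2rad(32)),v
print('deck z there, stand-frame offs',plane(z))
z2,r=F.fit(C,lambda x,m:mc([x[0],x[1],x[2],plane(x)[0]],m),z[:3]);print(z2.round(3),plane(z2),r.round(1).tolist())
E
python3 run3.py
```

```text
[ 5.14966e+02  1.97458e+02 -2.65000e-01] [[-0.2, -0.9], [0.8, -0.6], [-0.2, -0.6], [0.1, -0.7], [-2.0, -0.8], [0.6, 0.4], [-0.5, 0.4], [1.0, -0.7], [-0.5, 0.8]]
[ 5.10882e+02  1.89041e+02 -2.46000e-01  5.64320e+01] [[-0.3, -0.2], [0.3, -0.1], [0.9, 0.0], [-0.2, -0.2], [-0.3, 0.9], [-0.3, 0.2], [0.5, -1.0], [1.9, -0.1], [-2.2, 2.6]]
deck z there, stand-frame offs (np.float64(48.914677192317946), array([-1.73687956, -9.19290569,  0.        ]))
[ 5.12822e+02  1.90219e+02 -2.57000e-01] (np.float64(49.892172786552756), array([-0.17255961, -7.54800908,  0.        ])) [[-0.3, -0.4], [0.2, -0.3], [0.7, -0.1], [-0.5, -0.5], [-0.4, 0.5], [-0.3, -0.1], [0.7, 0.5], [2.4, 1.4], [-1.9, 4.2]]
```

```bash
cat >> h.py <<'E'
TX,TY,TYAW=561.3,-217.2,-0.189
def tw(p): 
    c,s=np.cos(TYAW),np.sin(TYAW);return np.array([TX+c*p[0]-s*p[1],TY+s*p[0]+c*p[1],p[2]])
def down(psi): return (R.from_euler('z',psi)*R.from_euler('x',np.pi)).as_quat()
def st(m=''):
    s=env.read_state();print(m,round(s['time_s'],2),np.round(s['tool_pos'],1),'F',np.round(s['force'],1),'T',np.round(s['wrist_torque'],2),'w',round(s['width'],1),'g',round(s['grip_force'],1),'q',np.round(s['qpos'],2));return s
E
python3 - <<'E'
from h import *
st()
k=tw((-85,0,0))
for psi in(.80,.80+np.pi,.80-np.pi):
  for e in(.80-psi,):
    a=env.ik(k+[0,0,260],down(psi));b=env.ik(k+[0,0,167],down(psi-.99));print(psi,None if a is None else a.__class__ and np.round(a,2),None if b is None else np.round(b,2))
E
```

```text
0.4 [267.7 564.7 302.5] F [-0.2  0.1  0.1] T [ 0.03  0.   -0.02] w 87.7 g 0.0 q [ 1.11  0.42  1.63 -0.    1.09 -0.02]
0.8 [-0.42  0.33  1.9  -0.    0.92  0.35] [-0.42  0.48  1.95 -0.    0.72  1.34]
3.941592653589793 None [-0.42  0.48  1.95  0.    0.72 -1.8 ]
-2.3415926535897933 None [-0.42  0.48  1.95  0.    0.72 -1.8 ]
```

```bash
python3 - <<'E'
from h import *
k=tw((-85,0,0)); psi=.80
env.reach(k+[0,0,230],down(psi))
print(env.move_l(k+[0,0,167],rate=100,f_stop=8)); st('down')
set_gripper(0); s=st('closed')
env.reach(k+[0,0,167],down(TYAW)); st('turned')
set_gripper(40); st('open')
env.move_l(k+[0,0,235],rate=200)
im=np.hstack([crop(grab("top",2),(330,188),66,75,6)[:, :396],crop(grab("scene",2),(328,245),66,75,6)]); cv2.imwrite('pics/k1.png',np.clip(im*1.5,0,255).astype(np.uint8))
st('up')
E
```

```text
False
down 3.99 [ 478.1 -201.3  167.2] F [0.2 0.8 0.4] T [-0.05  0.13  0.04] w 87.9 g 0.0 q [-0.42  0.48  1.95  0.    0.72  0.35]
closed 5.14 [ 478.7 -201.9  167.3] F [ 2.6 -4.6 -3. ] T [-0.83 -0.48  0.1 ] w 11.6 g 29.8 q [-0.42  0.48  1.95 -0.    0.72  0.35]
turned 6.08 [ 478.1 -200.1  167.2] F [3.5 5.9 2.5] T [ 1.12 -0.41 -0.03] w 12.0 g 29.9 q [-0.42  0.48  1.95  0.    0.72  1.34]
open 6.71 [ 477.7 -201.3  167. ] F [ 0.8 -0.4 -0.2] T [ 0.02  0.11 -0.05] w 40.0 g 0.0 q [-0.42  0.48  1.95  0.    0.72  1.34]
up 7.4 [ 477.1 -200.9  233.6] F [ 0.5 -0.5 -0.2] T [-0.01  0.16  0.03] w 39.7 g 0.0 q [-0.42  0.37  1.92 -0.    0.86  1.34]
```

The knob turned cleanly. The arm's deflection while gripping puts the real axis about (+2.2,+0.7) mm from my estimate. I'll check the plate.

View pics/k1.png

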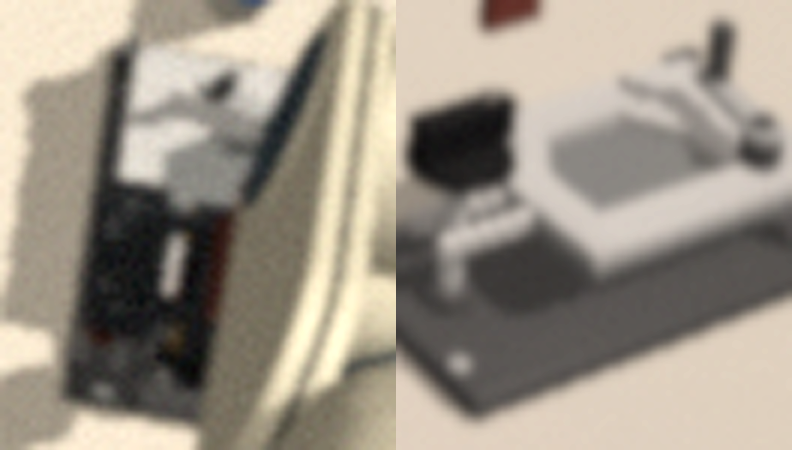

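The scene crop shows the bar now lying along the table's x axis and the plate raised level. Next I'll check reachability for the cast grasp and the placing.

```bash
sed -i 's/^TX,TY,TYAW=.*/TX,TY,TYAW=563.4,-216.5,-0.189/' h.py
cat >> h.py <<'E'
CO=np.array([512.8,190.2,49.9]);CYAW=-.262
RC=R.from_euler('z',CYAW)*R.from_euler('y',-32,degrees=True)
def grip(sgn): return R.from_matrix(np.array([[0,sgn,0],[sgn,0,0],[0,0,-1]],float).T)   # columns: tool x,y,z in cast frame
def gpose(Rc,o,sgn,dy,tip): # TCP pose for grip at cast y=dy, fingertips tip above underside
    return o+Rc.apply([0,dy,tip+80]),(Rc*grip(sgn)).as_quat()
RP=R.from_euler('z',TYAW+np.pi/2)
E
python3 - <<'E'
from h import *
for s in(1,-1):
    print(np.linalg.det(grip(s).as_matrix()))
    for tip in(70,0):
        q=env.ik(*gpose(RC,CO,s,2.5,tip));print(s,None if q is None else np.round(q,2))
    for tip in(70,8):
        q=env.ik(*gpose(RP,tw((0,0,49)),s,2.5,tip));print(s,'place',None if q is None else np.round(q,2))
E
```

```text
0.9999999999999993
1 [ 0.62  0.41  2.2  -1.24  0.45  2.01]
1 None
1 place [-0.39  0.52  1.75 -0.    0.87 -1.77]
1 place [-0.39  0.61  1.77 -0.    0.76 -1.77]
0.9999999999999993
-1 [ 0.62  0.41  2.2  -1.24  0.45 -1.13]
-1 None
-1 place [-0.39  0.52  1.75 -0.    0.87  1.37]
-1 place [-0.39  0.61  1.77 -0.    0.76  1.37]
```

```bash
python3 - <<'E'
from h import *
for phi in(-25,-15,-10,-5,0,5,10,15,25):
    Rr=RC*R.from_euler('x',phi,degrees=True)
    for s in (-1,):
        out=[]
        for tip in(60,40,20,10,8,4,0):
            p=CO+RC.apply([0,2.5,tip])+Rr.apply([0,0,80]);q=env.ik(p,(Rr*grip(s)).as_quat());out.append(None if q is None else np.round(q[3:],2).tolist())
        Rp=RP*R.from_euler('x',phi,degrees=True)
        q=env.ik(tw((0,0,57))+RP.apply([0,2.5,0])+Rp.apply([0,0,80]),(Rp*grip(s)).as_quat())
        print(phi,out,'place',None if q is None else np.round(q,2))
E
```

```text
-25 [[-0.88, 0.96, -1.35], [-0.9, 0.94, -1.33], [-0.93, 0.92, -1.31], [-0.94, 0.91, -1.3], [-0.94, 0.9, -1.3], [-0.95, 0.9, -1.3], [-0.95, 0.9, -1.3]] place [-0.44  0.54  2.06  0.76  0.15  0.59]
-15 [[-0.98, 0.76, -1.3], [-1.01, 0.73, -1.27], [-1.05, 0.71, -1.24], [-1.07, 0.7, -1.22], [-1.07, 0.7, -1.22], [-1.08, 0.69, -1.21], [-1.09, 0.69, -1.21]] place [-0.42  0.55  1.95  0.16  0.39  1.21]
-10 [[-1.05, 0.65, -1.25], [-1.09, 0.63, -1.22], [-1.14, 0.61, -1.18], [-1.17, 0.6, -1.16], [-1.17, 0.6, -1.15], [-1.18, 0.59, -1.14], [-1.19, 0.59, -1.14]] place [-0.41  0.57  1.89  0.08  0.51  1.29]
-5 [[-1.14, 0.54, -1.19], [-1.21, 0.52, -1.14], [-1.27, 0.5, -1.08], [-1.3, 0.5, -1.06], [-1.31, 0.49, -1.05], None, None] place [-0.4   0.59  1.83  0.03  0.64  1.34]
0 [[-1.28, 0.44, -1.09], None, None, None, None, None, None] place [-0.39  0.61  1.77 -0.    0.76  1.37]
5 [None, None, None, None, None, [4.44, 0.33, -0.61], [4.42, 0.33, -0.59]] place [-0.38  0.64  1.71 -0.02  0.87  1.4 ]
10 [[4.4, 0.26, -0.59], [4.24, 0.26, -0.44], [4.1, 0.28, -0.31], [4.03, 0.28, -0.25], [4.02, 0.29, -0.24], [4.0, 0.29, -0.22], [3.98, 0.29, -0.21]] place [-0.37  0.68  1.65 -0.04  0.99  1.41]
15 [[3.82, 0.23, -0.07], [3.68, 0.26, 0.05], [3.58, 0.28, 0.14], [3.54, 0.3, 0.17], [3.54, 0.3, 0.18], [3.52, 0.31, 0.19], [3.51, 0.31, 0.2]] place [-0.36  0.72  1.58 -0.05  1.1   1.42]
25 [[2.89, 0.37, 0.72], [2.88, 0.4, 0.71], [2.88, 0.44, 0.7], [2.87, 0.46, 0.69], [2.87, 0.46, 0.69], [2.87, 0.47, 0.69], [2.87, 0.47, 0.69]] place [-0.35  0.8   1.46 -0.07  1.32  1.44]
```

```bash
cat >> h.py <<'E'
PHI=-8
def gp(Rc,o,dy,tip):
    Rr=Rc*R.from_euler('x',PHI,degrees=True)
    return o+Rc.apply([0,dy,tip])+Rr.apply([0,0,80]),(Rr*grip(-1)).as_quat()
E
python3 - <<'E'
from h import *
set_gripper(72)
p,q=gp(RC,CO,2.5,70);print(np.round(env.ik(p,q),2))
env.reach(p,q);st('pre')
np.save('t1.npy',grab('top',3));np.save('s1.npy',grab('scene',3))
p,q=gp(RC,CO,2.5,18);env.move_l(p,rate=120);st('near')
f0=np.array(env.read_state()['force'])
p,q=gp(RC,CO,2.5,-6);h=env.move_l(p,rate=20,f_stop=3);s=st('touch %s'%h)
tip=(RC.inv().apply(np.array(s['tool_pos'])-gp(RC,CO,2.5,0)[0]));print('dev in cast frame',tip.round(2),'dF cast frame',RC.inv().apply(np.array(s['force'])-f0).round(1))
t,sc=np.load('t1.npy'),np.load('s1.npy')
im=np.hstack([crop(t,(330,188),66,90,6),crop(sc,(328,240),66,90,6)]);cv2.imwrite('pics/k2.png',np.clip(im*1.5,0,255).astype(np.uint8))
E
```

```text
[ 0.68  0.45  2.13 -1.06  0.62 -1.25]
pre 10.3 [440.2 223.6 176.5] F [ 0.2  0.5 -0.5] T [0.25 0.22 0.01] w 72.0 g 0.0 q [ 0.68  0.45  2.13 -1.06  0.62 -1.25]
near 11.18 [466.4 216.5 132.3] F [ 1.1 -0.4 -0.6] T [0.23 0.3  0.03] w 71.9 g 0.0 q [ 0.63  0.56  2.1  -1.19  0.56 -1.14]
touch True 11.99 [474.9 214.5 118.5] F [-2.8  0.1  6. ] T [0.15 0.16 0.02] w 72.1 g 3.5 q [ 0.62  0.59  2.09 -1.24  0.55 -1.1 ]
dev in cast frame [-0.02 -0.01  1.71] dF cast frame [ 0.2 -0.6  7.6]
```

View pics/k2.png

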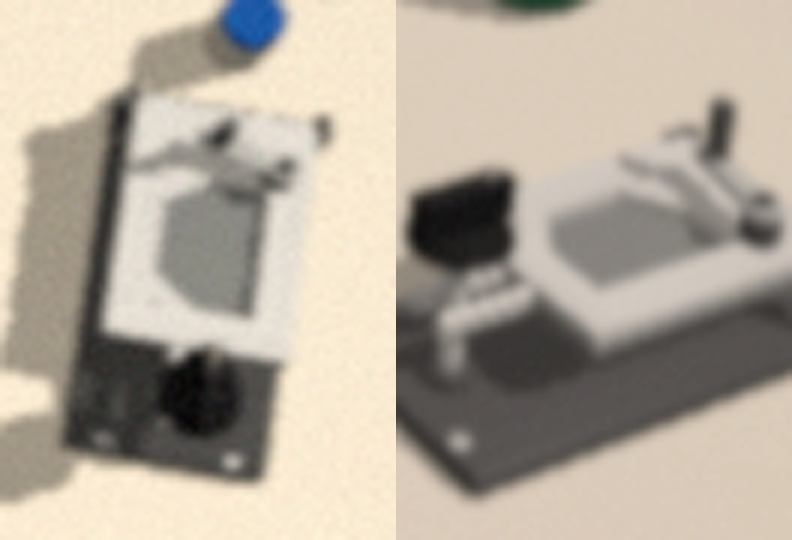

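The fingertips touched the deck at 1.7 mm, where I expected about 1.4, so the stand and cast estimate holds. The plate looks level, with the pocket rim vertices in the top view at (160,265), (195,305) and (250,317). Now I'll grip the cast and refit the table.

```bash
cat > run4.py <<'E'
from fit import *
import fit as F
OF.update(a=('top',297,143,0,0),b=('scene',295,195,396,0))
def full(k,c):
    n,ox,oy,a,b=OF[k];return n,np.array([(c[0]-a+.5)/6-.5+ox,(c[1]-b+.5)/6-.5+oy])
F.full=full
off={'b':3,'p':4,'t':None}
def m(x,q):
    k,P=q;P=np.array(P,float)
    if off.get(k): P=P+[x[off[k]],0,0]
    return W(x,P)
L=[('a',(68,448),('b',(-102.5,56,12))),('a',(262,480),('b',(-102.5,-56,12))),('a',(103,330),('p',(-65,50,55))),('a',(280,362),('p',(-65,-50,55))),('a',(138,93),('p',(65,50,55))),('a',(319,122),('p',(65,-50,55))),
('a',(160,265),('t',(-19.5,27,55))),('a',(195,305),('t',(-35,2.5,55))),('a',(250,317),('t',(-32.5,-27,55))),('a',(163,230),('t',(0,27,55))),
('b',(475,487),('b',(-102.5,-56,12))),('b',(600,337),('p',(-65,-50,55))),('b',(598,287),('t',(-32.5,-27,55))),('b',(553,238),('t',(-35,2.5,55)))]
x,r=F.fit(L,m,[563,-216,-.19,-10,11]);print(x.round(3));print(r.round(1).tolist())
for n in('a','b'):
    LL=[l for l in L if l[0]==n];r=F.fit(LL,m,[563,-216,-.19,-10,11]);print(n,r[0].round(3))
E
python3 run4.py
python3 - <<'E'
from h import *
s=env.read_state()
n=RC.apply([0,0,1])
env.move_l(np.array(s['tool_pos'])+7.2*n,rate=60);a=st('off')
set_gripper(0);b=st('grip')
print('dev cast frame',RC.inv().apply(np.array(b['tool_pos'])-a['tool_pos']).round(2))
env.move_l(np.array(a['tool_pos'])+60*n,rate=100);st('lift')
E
```

```text
[ 5.64321e+02 -2.16640e+02 -1.98000e-01 -1.17260e+01  9.87000e+00]
[[-1.1, -0.2], [0.6, 0.4], [-0.1, -0.3], [1.6, -0.1], [-0.2, 0.1], [0.1, 0.7], [-0.9, 0.9], [0.2, 0.3], [0.3, -0.9], [-0.5, 0.8], [-0.1, -1.3], [-0.2, -0.8], [1.5, -0.3], [0.3, 2.0]]
a [ 5.65688e+02 -2.16918e+02 -1.99000e-01 -1.27270e+01  8.51200e+00]
b [ 5.62184e+02 -2.14884e+02 -1.56000e-01 -1.41620e+01  9.34800e+00]
off 12.26 [471.2 215.5 124.8] F [ 0.1  0.1 -0.6] T [ 0.19  0.23 -0.  ] w 72.1 g 0.0 q [ 0.63  0.57  2.1  -1.22  0.56 -1.12]
grip 12.75 [471.2 215.4 124.5] F [ 0.9  0.3 -0.5] T [0.26 0.27 0.03] w 49.0 g 29.9 q [ 0.63  0.58  2.1  -1.22  0.56 -1.12]
dev cast frame [-0.11 -0.13 -0.21]
lift 13.5 [440.5 223.8 175.5] F [ 0.4 -0.1 -0.3] T [0.23 0.38 0.01] w 48.9 g 29.9 q [ 0.68  0.45  2.13 -1.06  0.62 -1.25]
```

```bash
sed -i 's/^TX,TY,TYAW=.*/TX,TY,TYAW=563.9,-216.6,-0.194/' h.py
python3 - <<'E'
from h import *
p,q=gp(RP,tw((0,0,49+75)),2.5,8.6);print(np.round(env.ik(p,q),2))
env.reach(p,q);st('hover')
p,q=gp(RP,tw((0,0,49+20)),2.5,8.6);env.move_l(p,rate=150);env.hold(.2);st('near')
t,sc=grab('top',2),grab('scene',3);np.save('s2.npy',sc);np.save('t2.npy',t)
im=np.hstack([crop(t,(330,188),66,90,6),crop(sc,(328,240),66,90,6)])
im=np.clip(im*1.5,0,255).astype(np.uint8)
out=[(-25,29),(-24,30.5),(2,33),(24,18.5),(25,17),(25,-17),(24,-18.5),(2,-33),(-24,-30.5),(-25,-29)]
for n,ox,oy,a in(('top',297,143,0),('scene',295,195,396)):
  for z,col in((69,(0,255,0)),(85,(255,0,255)),(49,(0,0,255))):
    P=np.array([tw((-b,x,z)) for x,b in out]);v=(proj(n,P)+.5-[ox,oy])*6-.5+[a,0]
    cv2.polylines(im,[np.round(v*8).astype(int)],True,col,1,cv2.LINE_AA,3)
cv2.imwrite('pics/p1.png',im)
E
```

```text
[-0.4   0.45  1.84  0.04  0.71  1.33]
hover 15.71 [ 550.4 -213.5  211.5] F [-0.2  0.3 -0.7] T [ 0.06  0.21 -0.01] w 48.9 g 29.9 q [-0.4   0.45  1.84  0.04  0.71  1.33]
near 16.43 [ 551.2 -214.2  158. ] F [ 0.3 -0.3 -1.4] T [ 0.07  0.22 -0.02] w 49.4 g 29.9 q [-0.4   0.54  1.86  0.05  0.6   1.32]
```

View pics/p1.png

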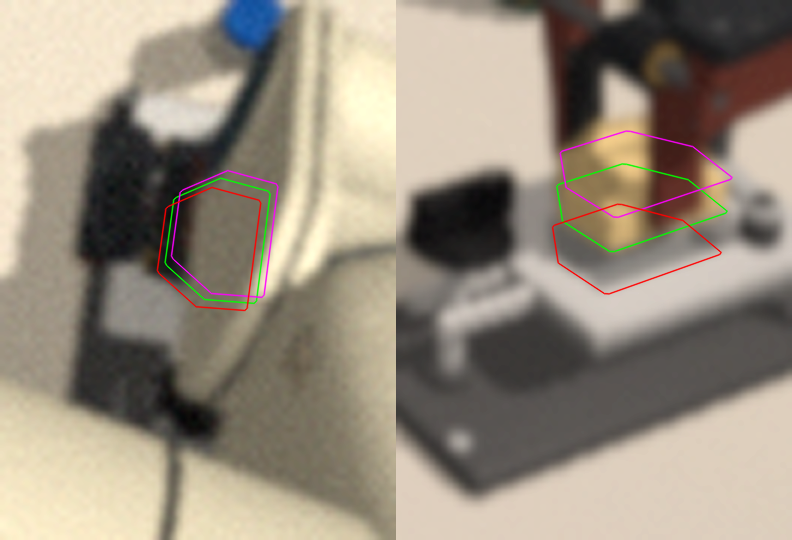

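The scene crop shows the held cast possibly 1–2 px to the +x side of the nominal green outline. I'll check this numerically against the pocket rim in the same camera.

```bash
python3 - <<'E'
from h import *
s1=np.load('s1.npy').astype(int);s2=np.load('s2.npy').astype(int)
# cast: saturation R-B ; region x 318..345,y 210..242
x0,x1,y0,y1=318,346,212,242
sat=(s2[...,2]-s2[...,0])[y0:y1,x0:x1];print('cols',x0,'..');
for r in range(0,y1-y0,1): print(y0+r,' '.join('%3d'%v for v in sat[r]))
g=s1.mean(2)[222:250,316:352].astype(int);print('pocket gray cols 316..')
for r in range(0,28,1): print(222+r,' '.join('%3d'%v for v in g[r]))
ol=[(-24.5,29.5),(2,33),(-24.5,-29.5)]
lab=['near(-x,-y)','left']
for z in(69,55): print(z,proj('scene',np.array([tw((-30.5,-24.5,z)),tw((-33,2,z)),tw((-35,2.5,z)),tw((-32.5,-27,z)),tw((-19.5,27,z))])).round(1).tolist())
E
```

```text
cols 318 ..
212  22  22  22  19  18  10   3   1   0   1   6  14  20  23  23  23  24  23  22  20  22  26  25  26  26  25  26  29
213  22  22  21  19  19  12   3   0   2   3   9  16  23  26  26  28  28  27  26  24  23  26  25  26  25  25  25  27
214  22  22  20  19  18  11   2   1   3  10  19  27  30  35  34  37  38  36  33  30  25  26  25  26  26  24  23  28
215  22  22  21  19  19  13   4   3  10  21  33  41  44  47  49  51  51  48  43  34  27  26  26  26  26  23  21  26
216  22  22  21  19  19  13   7  10  19  32  45  55  58  60  62  62  62  57  48  36  26  26  26  26  26  24  22  27
217  21  22  21  19  19  14  12  19  30  41  53  63  67  68  68  68  66  61  51  37  27  25  27  27  26  25  27  27
218  22  22  20  19  20  20  21  29  37  46  59  67  69  69  67  66  64  59  50  36  27  25  25  27  27  27  28  29
219  21  21  21  20  26  29  31  36  41  49  61  66  66  65  63  61  60  56  48  35  26  26  26  26  27  26  30  31
220  21  22  21  22  31  36  38  40  42  47  56  60  62  63  64  62  62  60  49  36  26  26  27  26  27  29  32  35
221  22  22  22  24  32  39  39  41  42  42 
[... 6026 characters left out ...]
 134 135 134 134 134 133 133 131 128 126 123 119 112 106 101  94  88  82  76  68  64  59
247  60  51  45  45  52  61  74  89 104 117 125 131 132 132 132 134 133 132 131 129 127 123 119 114 110 103  96  90  84  77  70  65  60  55  52  50
248  44  40  39  40  43  50  59  71  84 100 115 125 129 131 130 130 128 126 123 119 116 110 104  99  93  86  78  72  66  61  55  52  49  49  49  51
249  38  37  38  39  41  43  49  57  68  81  98 114 123 126 125 122 119 116 110 104 100  95  87  81  75  68  62  57  53  50  48  47  48  51  52  53
69 [[330.2, 236.5], [322.3, 231.4], [321.5, 231.5], [330.2, 237.3], [320.2, 225.1]]
55 [[329.6, 241.5], [321.8, 236.3], [321.0, 236.4], [329.7, 242.2], [319.7, 229.9]]
```

The numbers agree to within 1 px. The pocket rim's left vertex is at about (320.7,236), predicted (321.0,236.4). The cast's near corner is at about (331,236.5), predicted (330.2,236.5). I'll descend with a force stop.

```bash
cat >> h.py <<'E'
def at(dx,dy,h): return gp(RP,tw((dx,dy,49+h)),2.5,8.6)[0]
def rel(s,dx=0,dy=0): return (R.from_euler('z',-TYAW).apply(np.array(s['tool_pos'])-at(0,0,0))).round(2)
E
python3 - <<'E'
from h import *
D=(-.5,0)
env.move_l(at(*D,9),rate=60)
h=env.move_l(at(*D,-3),rate=15,f_stop=4);s=st('land %s'%h);print('rel',rel(s),'F table',R.from_euler('z',-TYAW).apply(s['force']).round(1))
E
```

```text
land True 17.63 [ 549.9 -213.8  136.1] F [-0.1  0.   3.2] T [-0.13 -0.   -0.03] w 48.9 g 30.0 q [-0.4   0.58  1.87  0.05  0.56  1.32]
rel [-0.6   0.03 -0.73] F table [-0.1 -0.   3.2]
```

It landed at floor level: h = -0.7 mm, where resting on the rim would read +6. I'll release the cast, back off and measure the keeper post.

```bash
python3 - <<'E'
from h import *
from scipy.optimize import least_squares
set_gripper(66);s=st('rel')
env.move_l(np.array(s['tool_pos'])+[0,0,85],rate=150);st('up')
uv={'top':[(222+.5)/6-.5+297,(122+.5)/6-.5+143],'scene':[(722-396+.5)/6-.5+295,(100+.5)/6-.5+195]}
def post(a,z=98.5):
    r=np.deg2rad(160)-a;return tw((45+38*np.cos(r),-30+38*np.sin(r),z))
r=least_squares(lambda a:np.concatenate([proj(n,post(a[0]))[0]-uv[n] for n in uv]),[1.43]);print('keeper',r.x,r.fun.round(1))
for a in(r.x[0],.7,0,-.05): 
    q=env.ik(post(a,165),down(TYAW+np.deg2rad(160)-a));print(a,None if q is None else np.round(q,2))
t,sc=grab('top',2),grab('scene',3);np.save('s3.npy',sc)
sat=(sc[...,2].astype(int)-sc[...,0])[222:246,316:342]
for i,row in enumerate(sat): print(222+i,' '.join('%2d'%v for v in row))
print(proj('scene',np.array([tw((-30.5,-25,55)),tw((-33,2,55))])).round(1))
E
```

```text
rel 18.12 [ 549.4 -213.6  135.7] F [-0.2  1.2 -0.1] T [-0.    0.17  0.01] w 65.9 g 0.0 q [-0.4   0.58  1.87  0.05  0.56  1.32]
up 18.84 [ 549.  -213.4  220.3] F [-0.2  0.4 -0.6] T [-0.    0.15 -0.01] w 65.9 g 0.0 q [-0.4   0.44  1.84  0.04  0.73  1.33]
keeper [1.42187539] [1.  0.6 0.2 0.1]
1.42187539474765 [-0.36  0.63  1.64 -0.    0.87  0.03]
0.7 [-0.37  0.6   1.7   0.    0.84 -0.7 ]
0 [-0.41  0.59  1.73  0.    0.82 -1.44]
-0.05 [-0.41  0.59  1.73  0.    0.82 -1.49]
222 22 23 23 22 22 22 21 20 20 20 21 26 31 36 38 39 42 40 40 37 31 28 23 20 17 12
223 22 21 22 21 21 19 19 18 18 21 27 34 43 50 53 54 56 55 55 52 47 44 38 36 28 19
224 20 20 19 18 17 16 15 15 19 28 40 49 55 60 65 65 65 64 62 60 56 54 52 50 45 33
225 17 16 15 14 14 14 14 18 27 42 54 61 64 68 69 68 68 65 63 61 57 56 54 55 54 48
226 14 13 12 12 13 15 17 24 38 53 61 67 68 68 68 65 64 63 61 58 55 53 52 53 55 54
227 12 11 11 11 14 21 26 35 48 58 64 66 68 65 63 63 63 63 62 60 56 51 48 47 49 50
228 11 10 10 11 17 29 35 44 53 59 60 63 63 64 65 65 67 68 67 66 63 56 51 46 45 48
229 10  9  9 10 20 34 41 44 51 55 56 58 62 65 67 69 70
[... 670 characters left out ...]
8 56 51 45 39
238 12 11 11 12 13 16 22 28 36 41 43 49 55 62 65 66 66 64 63 60 54 47 46 38 32 28
239 11 12 12 11 12 13 16 20 27 34 39 43 48 55 61 62 62 61 59 55 47 37 33 26 22 19
240 11 10 11 11 12 12 13 15 19 25 32 39 44 51 58 59 58 55 51 44 36 28 22 17 16 14
241  9 10 11 11 12 12 12 13 14 18 24 32 38 47 53 51 46 41 35 30 24 18 15 14 13 12
242  9  9 10 11 11 12 11 11 13 14 17 22 30 37 40 36 29 24 20 16 14 14 12 11 12 11
243 10 10  9 10 10 11 12 12 12 13 13 15 20 23 23 20 17 14 13 12 12 12 12 11 11 11
244 10  9  8  7  9 10 12 12 12 11 12 13 13 14 15 13 12 12 11 11 11 11 12 11 11 12
245  9  7  6  7  8  9 10 11 11 12 11 12 12 12 11 11 11 12 12 12 12 11 11 12 12 11
[[329.8 241.6]
 [321.8 236.3]]
```

```bash
cat >> h.py <<'E'
def kp(a,z=165,lead=0):
    r=np.deg2rad(160)-a;return tw((45+38*np.cos(r),-30+38*np.sin(r),z)),down(TYAW+r)
E
python3 - <<'E'
from h import *
set_gripper(40)
a0=1.42
env.reach(*kp(a0,230)); 
h=env.move_l(kp(a0)[0],rate=100,f_stop=5);st('down %s'%h)
if not h:
    set_gripper(15);st('close')
    for a in np.linspace(a0,.1,9)[1:]:
        p,q=kp(a)
        if env.move_l(p,rot=q,rate=50,f_stop=8): st('stopped %.2f'%a);break
    st('arc')
    for a in np.arange(.05,-.16,-.03):
        p,q=kp(a)
        if env.move_l(p,rate=20,f_stop=3): st('contact %.2f'%a);break
    s=st('end');print(R.from_euler('z',-TYAW).apply(np.array(s['tool_pos'])-tw((0,0,0))).round(1),R.from_euler('z',-TYAW).apply(s['force']).round(1))
E
```

```text
down False 21.68 [ 617.1 -219.7  165.3] F [-0.3 -0.6  0.3] T [-0.07  0.11  0.03] w 39.8 g 0.0 q [-0.36  0.63  1.64 -0.    0.87  0.03]
close 22.27 [ 616.8 -219.6  165.1] F [ 0.3 -0.4 -0.1] T [-0.05  0.08 -0.  ] w 15.0 g 0.0 q [-0.36  0.63  1.64 -0.    0.87  0.03]
arc 24.81 [ 572.1 -231.9  165. ] F [0.5 0.1 0.8] T [-0.05  0.01  0.01] w 15.2 g 0.0 q [-0.4   0.59  1.73  0.    0.83 -1.33]
end 26.81 [ 567.9 -238.5  165. ] F [ 4.9 12.8 -0.1] T [ 2.2  -0.96  0.05] w 15.1 g 6.8 q [-0.42  0.59  1.73  0.    0.82 -1.35]
[  8.1 -20.7 165. ] [ 2.3 13.5 -0.1]
```

The keeper pressed on something firm near angle 0, with 13 N. I'll back off, lift clear and check with the last picture.

```bash
python3 - <<'E'
from h import *
s=env.read_state()
env.move_l(kp(-.04)[0],rate=30);set_gripper(30);st('free')
p=np.array(env.read_state()['tool_pos']);env.move_l(p+[0,0,90],rate=150)
env.move_joints(np.r_[0.7,env.read_state()['qpos'][1:]])
st('away');t,sc=grab('top',3),grab('scene',3)
im=np.hstack([crop(t,(330,188),66,90,6),crop(sc,(328,240),66,90,6)])
im=np.clip(im*1.5,0,255).astype(np.uint8)
for n,ox,oy,a,src in(('top',297,143,0,t),('scene',295,195,396,sc)):
    v=(proj(n,kp(0,98.5)[0])[0]+.5-[ox,oy])*6-.5+[a,0];cv2.circle(im,tuple(int(i) for i in v),9,(0,255,0),1)
cv2.imwrite('pics/f1.png',im)
E
```

```text
free 27.57 [ 568.9 -236.5  165. ] F [-0.4  0.9  1.1] T [-0.03  0.    0.  ] w 30.2 g 0.0 q [-0.41  0.59  1.73 -0.    0.82 -1.34]
away 30.64 [463.7 405.  254.4] F [-0.1 -0.1  0.5] T [ 0.07 -0.02 -0.03] w 29.9 g 0.0 q [ 0.7   0.47  1.69 -0.    0.99 -1.34]
```

View pics/f1.png

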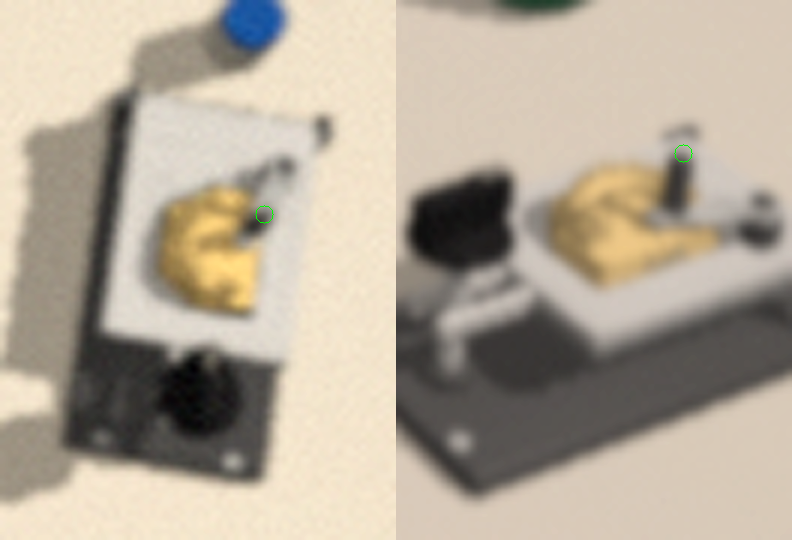

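The cast is seated in the pocket with its toe to +y. The post sits within 1 px of its shut position (scene (678,155), predicted (683,153)). The plate, knob and jar are unchanged. I'm handing it in.

```bash
python3 -c "
from station import workorder;print(workorder.sign_off())"
```

```text
the job is handed in; nothing more can be done
None
```

Job handed in at about 31 s of the 64 s allowed: plate turned level, cast lying home in the pocket and keeper swung shut against its stop by force and picture checks; I saw the jar unmoved, but didn't picture the spare cast or loose wheel again.

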